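# Set the polishing machine's speed selector

### The arm

A 6-joint arm with a two-finger parallel gripper is mounted at the origin on the work surface. World frame = base frame: x ahead of the robot, y to its left, z up, the work surface at z = 0. Lengths are in mm, angles in rad, forces in N, time in s.
With the tool pointing down it reaches from about 350 to 775 mm from the base axis. Payload 5.5 kg.
Tool frame: the origin (TCP) lies at the very end of the fingers, on their centre line; the grasp point (between the pads) lies 19 mm behind it; z points along the fingers, x is the direction in which the jaws open and shut, and the axes are right-handed (so a half turn about z gives the same grasp; the last joint's range is limited). The gripper opens to 85 mm and grips with 20 to 120 N. Pads are 22 mm wide; open, the fingers measure 114 mm over their backs; the gripper's body (76 mm by 85 mm) begins 54 mm behind the grasp point. The pads swing forward as they close: fully open they stand 13 mm farther back than shut.
Start: joints at [-1.385, 0.313, 0.046, 1.304, 0, 1.431], TCP at [184.035, -544.796, 231.323] pointing down, gripper open.
Joint ranges: [-2.76, 2.76], [-0.86, 1.69], [-1.03, 1.26], [-2.2, 2.34], [-1.47, 1.5], [-3.14, 3.14]. Speed limits (rad/s): [2.57, 2.57, 3.14, 3.14, 3.14, 3.14].

### API

Orientations are given as a rotation vector (axis times angle).
In Python, from plant import manip gives the robot as it stands. The module is installed in compiled form; this text tells all that it offers.
- The arm moves only by the tool send_rows, never from a script. Its argument "moves" is a list that holds one entry, the list of rows, each a list of 7 numbers: the shift along the tool's x, y, z each as a share of 200 mm, from -1 to 1, then the turn, a rotation vector about the tool's x, y, z each as a share of pi rad, from -1 to 1, then the opening, from 0 (shut) to 1 (fully open). A call has 1 to 12 rows; each row is the pose to reach, as a shift and turn from the pose commanded when the call began, along the tool's axes at that moment, turning the shorter way round; what a row does not reach only later rows make up. A row lasts 1/8 s, in which the tool goes at most 62.5 mm and 10.7 degrees, less where a joint would pass 70% of its speed; a pose out of reach is approached as far as the arm can. A call with a number of a shift or a turn outside -1 to 1 is refused whole. A call with a gripper value outside its range is refused whole. The fingers move at their own pace and stop on an object; the grip force is fixed at half the most. Time passes only in rows, so rows that repeat a pose let the fingers close. It gives the time, the measured TCP pose, the force and the opening at its end, in the units of the state.
- manip.observe(): the state, without advancing time (a new reading comes with each control period).
- manip.snapshot(name): name is "scene" or "top" or "wrist"; returns (picture, depth): 400x640x3 uint8, blue, green, red; 400x640 float32, mm along the optical axis (not along the pixel's ray), 0 where there is no reading.
- manip.calibration(name): a dict with "intrinsics" (3x3 intrinsics, pixels), "view" (4x4, takes a point from world to camera coordinates). Camera axes: x right, y down, z forward; pixel columns grow to the right and rows downward; lengths in mm; the calibration is good to about 2 mm. A picture is of the moment at which its call begins: read the wrist's pose just before it. calibration takes no time and is no camera call; for the wrist camera it gives the pose at the moment of the call.
- manip.hand_in(): hands the job in, once; it reports no verdict.
Trained networks look in the newest picture that a camera, given by its name, has taken for a name from the list of things; names that differ only in an ending like _2 or _b are one class to them, and where a whole thing is asked for, a point or a joint stands for the part that bears it (a point fixed in the world has none). Each returns a list of dicts, best first, with "p" (0 to 1); they miss things now and then, are a little off and sometimes report something else, mostly with a low value. They report only what shows in the picture. A call takes as long as a camera call.
- manip.boxes_of(camera, label): "location" ([x, y, z] in mm, in world coordinates, good to about 4 mm: the middle of the surface that is visible of it).
- manip.pinpoint(camera, label): "location" ([x, y, z] in mm, in world coordinates, good to about 4 mm: a listed point, or the origin of a listed thing).
The state is a dict: "t": time; "joint_pos": joint angles; "joint_vel": joint speeds; "effort": joint torques, N m; "ee_pos": TCP position; "ee_rot": TCP orientation; "ft_force": force on the tool from outside, world axes, zero at the start; "ft_torque": the same for the moment, N m; "opening": opening from 0.0 (shut) to 1.0 (fully open).
Only numpy, scipy, OpenCV 4.12 (cv2) and the standard library are available. Lean on these libraries where they do the work, as an engineer would, in place of code of your own. Each camera call takes 0.05 s, during which the arm holds its last target.

### The job

Set the speed selector on top of the polishing machine to the notch marked by the job pin (the stud that stands up from its dial): pull the sprung knob up, turn its pointer to the pin, and let it drop fully home into the notch there, which lies a little to one side of the pin or the other and has to be felt for with the knob riding lightly on the ring. Never force the knob sideways or down against the ring, and leave the things beside the machine where they are.

Things in the scene. Friction and masses are not known exactly. Their poses are not given: they have to be found in the camera images.
- machine: grey bench polishing machine, fixed: gearbox 180 x 180 mm, 110 mm tall, on a 210 mm square foot, with an aluminium dial plate (170 mm across, 6 mm thick, top 116 mm above the bench) on it; motor behind (+x), top at 107 mm; cloth buffing wheel 120 mm across on its +y side, top at 126 mm. Origin on the bench right below the knob's axis; -x is its front
- knob_grip (a point): a point on the knob's upright axis, in the middle of the height to grip: the knob has a flat round grey skirt 116 mm across with a black bar grip across it, 62 mm long (along the pointer), 16 mm thick, reaching from 25 mm below this point to 15 mm above it. With the knob home this point is 40 mm above the dial plate. Grip the bar across its thickness, from above
- pointer (a point): a point on the knob's pointer line, 73 mm out from the axis (as far out as the pins), 28 mm below the height of knob_grip; a small white mark on the skirt's rim and a white line on one half of the bar's top show the pointer side
- job_pin (a point): top of the job pin: a dark steel pin with a head 16 mm across, standing 16 mm above the dial plate, 73 mm from the knob's axis, at one of two places round the dial, 1.05 rad left or right of the machine's front (-x), seen from the axis; the other place holds a small flat plug, 9 mm across and 2 mm tall. Only a rough mark: seen from the axis, the middle of its notch lies up to 0.28 rad (16 deg) either side of it, different every time
- selector_lift (a joint): how far the knob is pulled up (m): 0 = home (in a notch or in the neutral slot), about 0.0065 to 0.007 = index stud riding on the ring between notches, 0.014 = upper stop. A spring and the knob's weight pull it down with 8 N (home) to 11 N (up). It is damped: let go, it sinks at 0.1 to 0.15 m/s. The stud is 50 mm from the axis under the pointer; a notch lets it drop within about 0.03 rad of its middle, and it then cannot be turned out without pulling it up more than 7 mm
- selector (a joint): angle of the knob (rad), positive anticlockwise from above, 0 = pointer to the machine's front (-x). It starts near 0, home in a wide neutral slot. It turns easily (about 0.12 N m on the ring) and stays where it is left; stops at 1.5 either way. Under the skirt the ring has the neutral slot and one narrow notch on each side; the slot ends at least 0.39 rad short of the pin for the stud
- selector_mount: the fixed spindle that carries the knob, on the dial's axis, origin on the dial plate's top
- jar: loose white jar, 54 mm across, 70 mm tall, beside the machine; origin under its centre; leave alone
- pad: loose grey round polishing pad, 80 mm across, 28 mm tall, beside the buffing wheel; origin under its centre; leave alone
- bar: loose brown bar of polishing compound, 90 x 35 x 30 mm, beside the machine; origin under its centre; leave alone

How it is judged (in metres and radians):
On the way, in this order (a step that is already met when the one before it is completed fails the run):
1. the knob is pulled up out of the neutral slot, clear of the ring (more than 8.5 mm) (value of joint selector_lift above 0.0085 m), for 0.1 s.
2. the knob, still up on or above the ring, has been turned to near the job pin (value of joint selector_lift above 0.005 m and horizontal distance between pointer and job_pin below 0.028 m), for 0.05 s.
At the end, for the whole second after the job is handed in: the knob is home (pulled up less than 1.5 mm), in the notch of the job pin (pointer point within 25 mm of the pin, seen from above), and at rest (horizontal distance between pointer and job_pin below 0.025 m and value of joint selector_lift below 0.0015 m and velocity of joint selector between -0.05 and 0.05 rad/s); the robot touches nothing.
It fails at once if the knob's stud is forced against the index ring with more than 25 N (contact force between machine and selector_mount above 25 N).
It fails at once if the jar is pushed more than 20 mm (distance of jar from where it was at the start of the episode above 0.02 m).
It fails at once if the polishing pad is pushed more than 20 mm (distance of pad from where it was at the start of the episode above 0.02 m).
It fails at once if the bar of compound is pushed more than 20 mm (distance of bar from where it was at the start of the episode above 0.02 m).
It also fails if it takes over 46 s, if anything falls off the work surface, if the arm or the gripper's body presses on something with over 40 N, if the wrist force passes 120 N, or if a joint passes its speed limit or range.

## Working session

There is one attempt and no reset: what is moved stays moved. The work goes in short steps, Python scripts to look and compute and a tool call to move; the robot and the scene stay as the last step left them, time stands still between calls to the robot, and variables do not carry over. Pictures are saved under pics/ and viewed, and the job is handed in when it is done.

Besides the shell and the picture viewer there is one more tool, called as name(argument=value, ...) on one line, values as JSON. send_rows: Moves the arm, as the interface text tells. Its arguments: {"type":"object","properties":{"moves":{"type":"array","items":{"type":"array","items":{"type":"array","items":{"type":"number","minimum":-1,"maximum":1}}}}},"required":["moves"]}

```bash
mkdir -p pics
cat > h.py <<'E'
from plant import manip
import numpy as np, cv2
from scipy.spatial.transform import Rotation as R
np.set_printoptions(precision=3,suppress=True)
def st():
    s=manip.observe(); print('t',s['t'],'pos',np.array(s['ee_pos']),'rot',np.array(s['ee_rot']),'F',np.array(s['ft_force']),'T',np.array(s['ft_torque']),'op',s['opening'],'q',np.array(s['joint_pos'])); return s
E
python3 - <<'E'
from h import *
s=st()
print(R.from_rotvec(s['ee_rot']).as_matrix())
for c in('scene','top'):
    p,d=manip.snapshot(c); cv2.imwrite(f'pics/{c}0.png',p); np.save(f'{c}0.npy',d)
    for l in('knob_grip','pointer','job_pin','selector_mount','machine','jar','pad','bar'):
        print(c,l,[(round(o['p'],2),np.round(o['location'],1)) for o in manip.pinpoint(c,l)[:2]])
st()
E
```

```text
t 0.0 pos [ 183.936 -544.268  230.416] rot [-2.551  1.831  0.002] F [-0.747  1.103 -0.279] T [ 0.042 -0.027  0.044] op 0.9988188631950728 q [-1.385  0.314  0.045  1.304  0.     1.431]
[[ 0.32  -0.947 -0.   ]
 [-0.947 -0.32   0.002]
 [-0.002 -0.    -1.   ]]
scene knob_grip [(0.58, array([476.4,  46.6, 155.7]))]
scene pointer [(0.72, array([399.6,  53.8, 129.8]))]
scene job_pin [(0.52, array([447.8, 119.7, 132.8]))]
scene selector_mount [(0.64, array([476.2,  46.8, 111.5]))]
scene machine [(0.78, array([476.4,  49.8,   2.4])), (0.63, array([446. , 114.7, 129.5]))]
scene jar [(0.73, array([423.2, -92.4,  -0.7])), (0.28, array([491.8, 261.4,  -1.3]))]
scene pad [(0.79, array([490.4, 263.1,  -4.7]))]
scene bar [(0.65, array([ 529.7, -121.1,   -1.6])), (0.26, array([400.2,  54.8, 130.4]))]
top knob_grip [(0.74, array([479.8,  51.6, 155.4]))]
top pointer [(0.8, array([402. ,  54.8, 127.6]))]
top job_pin [(0.55, array([446.2, 111.3, 129.2]))]
top selector_mount [(0.79, array([476.9,  51.8, 117.4]))]
top machine []
top jar [(0.62, array([423.7, -93.8,  -1.4]))]
top pad [(0.59, array([494.5, 262.4,   0.5]))]
top bar [(0.59, array([ 530.9, -122.5,   -2.5]))]
t 0.9 pos [ 184.044 -544.787  231.359] rot [ 2.552 -1.832  0.   ] F [-0.645  0.25   1.197] T [-0.014  0.026 -0.024] op 1.0025574321842836 q [-1.385  0.313  0.046  1.304  0.     1.431]
```

View pics/top0.png

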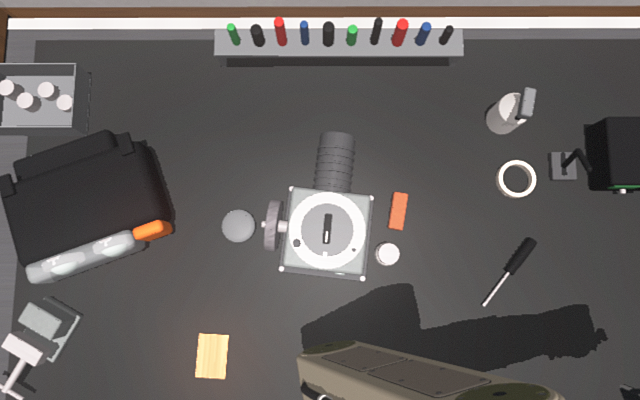

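View pics/scene0.png

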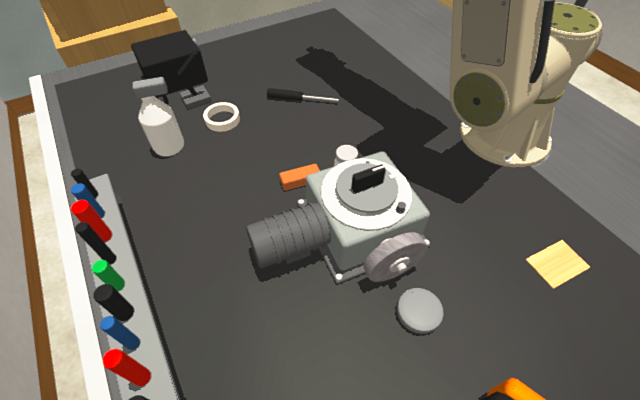

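Run:
```python
from h import *
p=cv2.imread('pics/top0.png'); 
cv2.imwrite('pics/topc.png',cv2.resize(p[175:290,260:400],None,fx=5,fy=5,interpolation=cv2.INTER_CUBIC))
c=manip.calibration('top');print(c)
d=np.load('top0.npy');print(d[225:235,322:332])
```

```text
{'intrinsics': array([[505.081,   0.   , 319.035],
       [  0.   , 505.081, 193.721],
       [  0.   ,   0.   ,   1.   ]]), 'view': array([[   0.   ,   -1.   ,   -0.006,   66.092],
       [  -0.99 ,    0.001,   -0.142,  568.575],
       [   0.142,    0.006,   -0.99 , 1162.498],
       [   0.   ,    0.   ,    0.   ,    1.   ]])}
[[1100.942 1101.758 1063.851 1064.476 1060.984 1063.949 1062.278 1064.605
  1059.317 1065.902]
 [1101.607 1104.848 1063.004 1060.488 1061.053 1060.763 1062.723 1059.019
  1062.331 1064.358]
 [1100.171 1097.275 1062.282 1062.93  1060.032 1058.559 1061.25  1062.021
  1062.432 1061.736]
 [1099.742 1101.509 1060.28  1061.361 1059.306 1061.883 1061.822 1061.41
  1063.663 1062.392]
 [1094.995 1100.985 1061.882 1062.334 1059.672 1061.198 1059.11  1057.704
  1063.396 1063.34 ]
 [1096.977 1101.995 1058.139 1059.396 1057.501 1060.388 1060.529 1060.024
  1059.422 1096.664]
 [1098.565 1096.472 1062.235 1059.177 1061.627 1060.113 1061.189 1056.531
  1058.099 1095.677]
 [1096.49  1098.443 1060.099 1060.539 1062.101 1060.2   1057.35  1061.603
  1056.964 1101.427]
 [1100.644 1100.831 1056.963 1058.768 1058.656 1060.989 1059.143 1061.569
  1059.634 1098.268]
 [1102.128 1063.604 1061.177 1056.225 1058.896 1056.411 1059.853 1058.807
  1062.013 1101.15 ]]
```

View pics/topc.png

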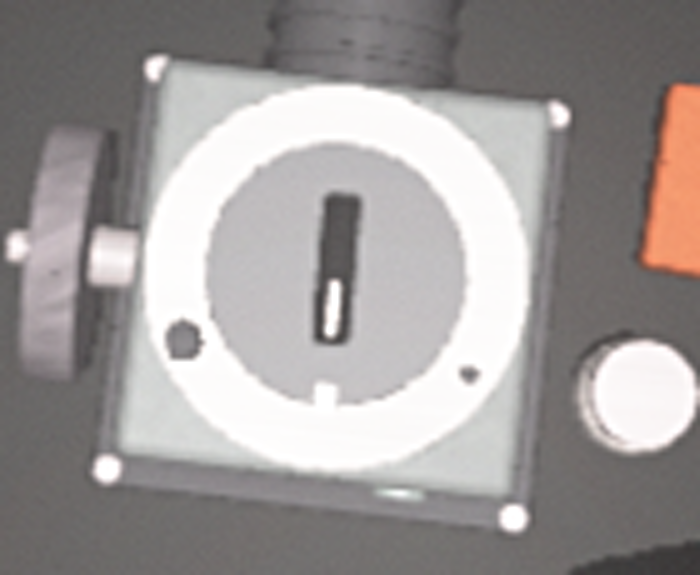

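```bash
cat >> h.py <<'E'
def ray(cal,u,v,z):
    K=cal['intrinsics'];V=np.array(cal['view']);Rm=V[:3,:3];o=-Rm.T@V[:3,3]
    d=Rm.T@np.linalg.inv(K)@np.array([u,v,1.]);return o+d*(z-o[2])/d[2]
E
python3 - <<'E'
from h import *
c=manip.calibration('top')
for n,x,y,z in(('dial',336,278,116),('dialfit',336,278,116),('pin',184,340,132),('plug',470,374.5,118),('barA',343,193,171),('barB',332,343,171),('mark',326,393,127),('skirt',336,274,128)):
    print(n,ray(c,260+x/5-.4,175+y/5-.4,z))
a=ray(c,260+184/5-.4,175+340/5-.4,132)[:2];b=ray(c,260+470/5-.4,175+374.5/5-.4,118)[:2]
# axis from pin and plug: chord distance 2*73*sin(1.05)=126.6
m=(a+b)/2;ch=b-a;L=np.linalg.norm(ch);n=np.array([-ch[1],ch[0]])/L
if n[0]<0:n=-n
ax=m+n*73*np.cos(1.05);print(L,ax,'yaw',np.arctan2(n[1],n[0]))
E
```

```text
dial [476.38   48.379 116.   ]
dialfit [476.38   48.379 116.   ]
pin [448.346 114.546 132.   ]
plug [433.93  -10.274 118.   ]
barA [508.367  45.851 171.   ]
barB [445.305  50.591 171.   ]
mark [425.63   52.913 127.   ]
skirt [477.282  48.483 128.   ]
125.64947352936127 [477.221  47.969] yaw -0.11498250446423962
```

send_rows(moves=[[[-0.78,-0.78,0,0,0,-0.291,1],[-0.78,-0.78,0,0,0,-0.291,1],[-0.78,-0.78,0,0,0,-0.291,1],[-0.78,-0.78,0,0,0,-0.291,1],[-0.78,-0.78,0,0,0,-0.291,1],[-0.78,-0.78,0,0,0,-0.291,1]]])

```text
t: 1.65
ee_pos: [282.2, -346.8, 231.6]
ee_rot: [3.098, -0.518, 0.001]
ft_force: [0.8, -0.4, 0.2]
opening: 1.002
```

```bash
cat >> h.py <<'E'
def plan(goal,yaw,cur=None):
    s=manip.observe();p=np.array(s['ee_pos']);Rc=R.from_rotvec(s['ee_rot'])
    if cur is not None: p=np.array(cur[0]);Rc=cur[1]
    Rg=R.from_matrix(np.array([[np.cos(yaw),np.sin(yaw),0],[np.sin(yaw),-np.cos(yaw),0],[0,0,-1]]))
    print('shift share',Rc.inv().apply(np.array(goal)-p)/200,'turn share',(Rc.inv()*Rg).as_rotvec()/np.pi)
E
python3 - <<'E'
from h import *
st();plan([477,48.3,231],1.496)
E
```

```text
t 1.65 pos [ 282.206 -346.768  231.645] rot [ 3.098 -0.518  0.001] F [ 0.768 -0.437  0.188] T [0.057 0.027 0.003] op 1.0022743944621164 q [-1.068  0.065 -0.26   1.244 -0.     0.835]
shift share [ 0.278 -2.185  0.002] turn share [ 0.     0.    -0.582]
```

send_rows(moves=[[[0.128,-1,0,0,0,-0.29,1],[0.128,-1,0,0,0,-0.29,1],[0.128,-1,0,0,0,-0.29,1],[0.128,-1,0,0,0,-0.29,1],[0.128,-1,0,0,0,-0.29,1],[0.128,-1,0,0,0,-0.29,1]]])

```text
t: 2.4
ee_pos: [371.3, -166.4, 231.3]
ee_rot: [3.012, 0.892, 0.0]
ft_force: [0.6, 0.4, 0.5]
opening: 0.998
```

Run:
```python
from h import *
st();plan([477,48.3,231],1.496)
```

```text
t 2.4 pos [ 371.271 -166.423  231.284] rot [3.012 0.892 0.   ] F [0.622 0.419 0.514] T [-0.089  0.003  0.007] op 0.9980439136468091 q [-0.619 -0.013 -0.342  1.242 -0.     0.376]
shift share [ 1.028 -0.612  0.001] turn share [ 0.     0.    -0.293]
```

send_rows(moves=[[[1,-0.61,0,0,0,-0.293,1],[1,-0.61,0,0,0,-0.293,1],[1,-0.61,0,0,0,-0.293,1],[1,-0.61,0,0,0,-0.293,1],[1,-0.61,0,0,0,-0.293,1],[1,-0.61,0,0,0,-0.293,1]]])

```text
t: 3.15
ee_pos: [471.7, 45.3, 230.9]
ee_rot: [-2.304, -2.136, 0.001]
ft_force: [-1.2, -0.0, -0.3]
opening: 1.002
```

Run:
```python
from h import *
st();c=manip.calibration('wrist');p,d=manip.snapshot('wrist');cv2.imwrite('pics/w1.png',p);np.save('w1.npy',d)
print(c)
for l in('knob_grip','pointer','job_pin'):
        print(l,[(round(o['p'],2),np.round(o['location'],1)) for o in manip.pinpoint('wrist',l)[:2]])
st();plan([477,48.3,231],1.496)
```

```text
t 3.15 pos [471.656  45.347 230.941] rot [-2.304 -2.136  0.001] F [-1.169 -0.004 -0.276] T [-0.04   0.017 -0.01 ] op 1.0024477493138417 q [-0.074  0.118 -0.203  1.251 -0.     0.002]
{'intrinsics': array([[297.609,   0.   , 317.941],
       [  0.   , 297.609, 198.906],
       [  0.   ,   0.   ,   1.   ]]), 'view': array([[   0.075,    0.997,   -0.   ,  -79.339],
       [   0.958,   -0.072,    0.279, -484.449],
       [   0.278,   -0.021,   -0.96 ,  248.188],
       [   0.   ,    0.   ,    0.   ,    1.   ]])}
knob_grip [(0.83, array([478.7,  49.5, 157.4]))]
pointer []
job_pin [(0.62, array([446.9, 113.6, 135.6]))]
t 3.35 pos [471.413  44.538 231.283] rot [ 2.303  2.136 -0.   ] F [-0.617 -0.859 -0.15 ] T [ 0.049 -0.017  0.041] op 1.002335630246448 q [-0.075  0.117 -0.203  1.25  -0.    -0.   ]
shift share [0.021 0.026 0.001] turn share [ 0.  0. -0.]
```

View pics/w1.png

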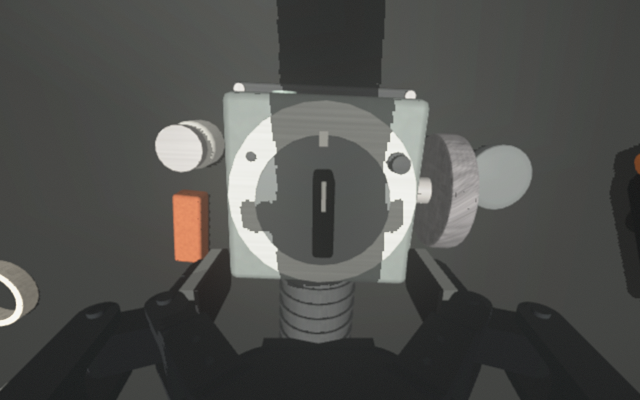

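Run:
```python
from h import *
p=cv2.imread('pics/w1.png')
cv2.imwrite('pics/w1c.png',cv2.resize(p[90:290,215:435],None,fx=3.5,fy=3,interpolation=cv2.INTER_CUBIC))
c=manip.calibration('wrist')
for n,u,v,z in(('A',323.5,170,171),('B',322.8,256,171),('pin',399.5,160,132),('plug',251.5,156,118),('markl',323,133,127)):
    print(n,ray(c,u,v,z))
```

```text
A [438.854  49.642 171.   ]
B [504.173  44.584 171.   ]
pin [442.63  112.201 132.   ]
plug [432.156 -10.967 118.   ]
markl [416.832  51.553 127.   ]
```

View pics/w1c.png

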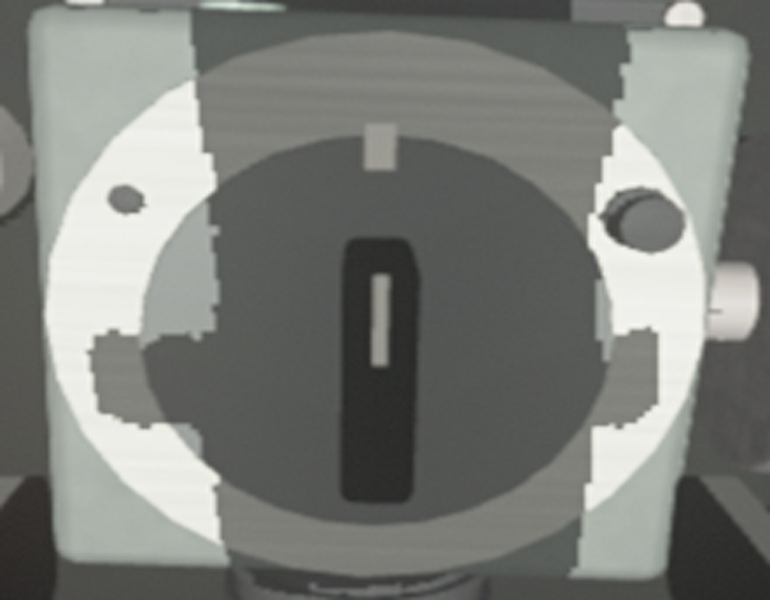

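send_rows(moves=[[[0.016,0.024,0,0,0,0,1],[0.016,0.024,0.2,0,0,0,0.6],[0.016,0.024,0.35,0,0,0,0.5],[0.016,0.024,0.47,0,0,0,0.4],[0.016,0.024,0.47,0,0,0,0.4]]])

```text
t: 3.98
ee_pos: [475.1, 48.2, 135.7]
ee_rot: [-2.298, -2.139, 0.004]
ft_force: [0.1, -0.5, 0.5]
opening: 0.398
```

Run:
```python
from h import *
st();c=manip.calibration('wrist');p,d=manip.snapshot('wrist');cv2.imwrite('pics/w2.png',p);np.save('w2.npy',d)
p,d=manip.snapshot('scene');cv2.imwrite('pics/s2.png',cv2.resize(p[120:300,240:480],None,fx=3,fy=3));np.save('s2.npy',d)
```

```text
t 3.975 pos [475.125  48.185 135.733] rot [-2.298 -2.139  0.004] F [ 0.073 -0.516  0.497] T [ 0.006 -0.006 -0.011] op 0.3979678526362823 q [-0.067  0.183 -0.367  1.025  0.     0.004]
```

View pics/w2.png

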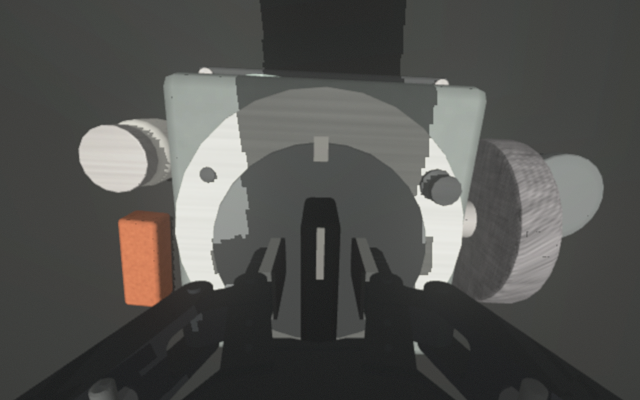

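View pics/s2.png

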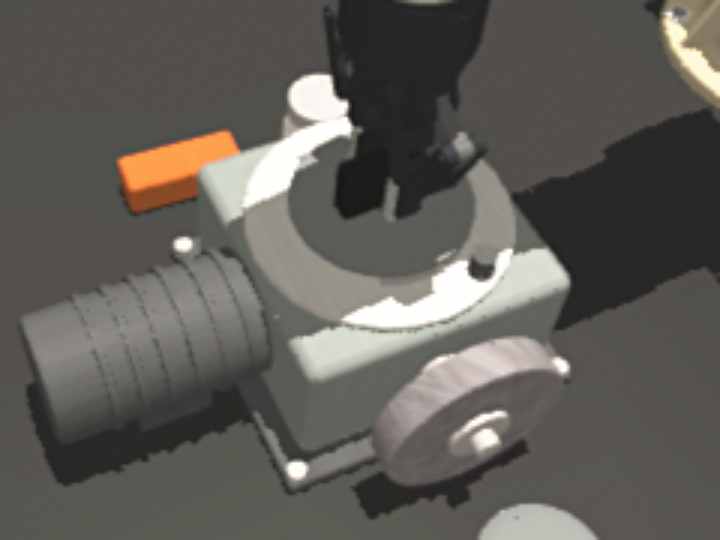

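send_rows(moves=[[[0,0,0,0,0,0,0],[0,0,0,0,0,0,0],[0,0,0,0,0,0,0],[0,0,0,0,0,0,0],[0,0,0,0,0,0,0],[0,0,0,0,0,0,0]]])

```text
t: 4.82
ee_pos: [477.6, 48.4, 138.7]
ee_rot: [2.296, 2.141, 0.003]
ft_force: [0.0, 1.3, 6.3]
opening: 0.178
```

Run:
```python
from h import *
st()
```

```text
t 4.825 pos [477.57   48.385 138.727] rot [2.296 2.141 0.003] F [0.005 1.349 6.294] T [0.216 0.189 0.022] op 0.1780427878682946 q [-0.067  0.18  -0.363  1.025  0.     0.003]
```

send_rows(moves=[[[0,0,-0.02,0,0,0,0],[0,0,-0.04,0,0,0,0],[0,0,-0.055,0,0,0,0],[0,0,-0.055,0,0,0,0],[0,0,-0.055,0,0,0,0]]])

```text
t: 5.45
ee_pos: [477.4, 48.4, 147.7]
ee_rot: [2.297, 2.142, 0.002]
ft_force: [5.7, 0.9, -9.5]
opening: 0.173
```

Run:
```python
from h import *
st();c=manip.calibration('wrist');p,d=manip.snapshot('wrist');cv2.imwrite('pics/w3.png',p);np.save('w3.npy',d)
p,d=manip.snapshot('scene');cv2.imwrite('pics/s3.png',cv2.resize(p[120:300,240:480],None,fx=3,fy=3));np.save('s3.npy',d)
d0=np.load('s2.npy');print(np.median((d-d0)[188:200,340:350]), (d-d0)[185:215:2,335:400:5])
```

```text
t 5.45 pos [477.388  48.387 147.676] rot [2.297 2.142 0.002] F [ 5.72   0.861 -9.463] T [ 0.157 -1.172 -0.   ] op 0.1733985469688452 q [-0.067  0.174 -0.347  1.049  0.     0.003]
-11.037537 [[   2.028  -13.035  -12.808  -13.819   -0.055    0.508    0.275    7.261
    37.73    67.666  -11.407   -7.932   -7.93 ]
 [   2.453   -9.932  -13.444  -10.447    0.46    -0.289    0.956   20.754
    25.901   16.325   -8.316  -10.245   -8.568]
 [  -1.565  -10.177  -15.462  -13.065   -3.107    0.982   -7.845   13.209
    17.919   10.274  -11.473  -14.462   -7.422]
 [   2.472 -682.393  -11.464   -9.719   -3.      -9.901  -12.591    5.456
    14.707  -11.071  -13.057  -11.264  -12.912]
 [   0.542  -11.183  -12.586  -15.02   -13.28    -8.178  -12.613    1.219
   -11.426  -12.138  -13.87   -13.536  -11.808]
 [   3.521   -7.187  -10.709  -11.491  -13.226  -13.525  -12.241  -11.241
   -11.321  -13.788   -7.635   -9.984  -10.888]
 [   2.043   17.894   -9.335  -10.047   -9.565   -9.744  -13.585  -12.511
   -11.141  -12.223  -12.05   -10.801   -9.699]
 [   0.738   -3.124  -11.076  -10.583  -12.478  -11.761 
[... 217 characters left out ...]
  -8.117  -13.893  -10.98    -8.486  -10.939
   -10.159  -11.807  -12.271   -4.321   -1.965]
 [   1.728   -1.129   -1.848   23.211  -11.256  -13.434  -12.146  -12.39
    -9.207   -9.629   -7.703    2.5      0.484]
 [  -0.694    1.62    -2.515   14.068   19.841  -10.146  -10.705  -10.55
   -10.042   -6.071   10.907   -0.843    0.232]
 [   1.711    2.695   -0.358    0.302   16.316   17.736   19.046   -6.39
     8.127    8.655    1.52     0.676    0.519]
 [  -1.491   -1.049   -0.763    0.26    -0.613    2.459   15.141    6.469
     6.172   -0.78     0.052    0.341    2.65 ]
 [  -0.994   -2.505   -2.769   -1.473    0.899    0.166   -2.528   -0.634
   665.829   -0.962   -0.642   -0.811    0.385]]
```

View pics/w3.png

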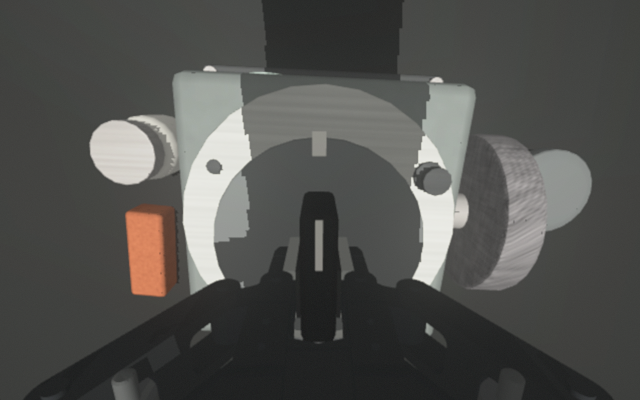

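View pics/s3.png

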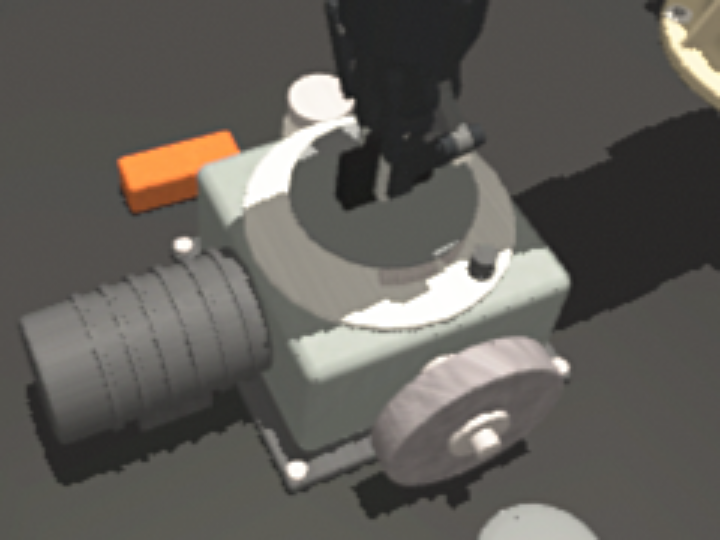

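```bash
cat >> h.py <<'E'
AX=np.array([477,48.2])
def cloud(cal,d):
    v,u=np.mgrid[0:400,0:640];K=cal['intrinsics'];V=np.array(cal['view'])
    P=np.stack([(u-K[0,2])/K[0,0]*d,(v-K[1,2])/K[1,1]*d,d],-1)
    return (P-V[:3,3])@V[:3,:3]
def skirt(d,cal):
    P=cloud(cal,d);r=np.hypot(P[...,0]-AX[0],P[...,1]-AX[1])
    m=(r>20)&(r<50)&(abs(P[...,2]-134)<16)&(d>0)
    z=P[...,2][m];z0=np.median(z);k=abs(z-z0)<5
    return z[k].mean(),k.sum(),m
E
python3 - <<'E'
from h import *
c=manip.calibration('scene');print(c['view'][2])
for n in('scene0','s2','s3'): print(n,skirt(np.load(n+'.npy'),c)[:2])
E
```

```text
[ -0.305  -0.52   -0.798 967.821]
scene0 (np.float64(133.12029726986407), np.int64(1118))
s2 (np.float64(133.13688418321195), np.int64(955))
s3 (np.float64(142.00650831743457), np.int64(1062))
```

send_rows(moves=[[[0,0,-0.01,0,0,0,0],[0,0,-0.01,0,0,0,0],[0,0,-0.01,0,0,0,0]]])

```text
t: 5.92
ee_pos: [477.4, 48.4, 149.6]
ee_rot: [2.298, 2.142, 0.002]
ft_force: [6.1, 0.8, -10.1]
opening: 0.178
```

```bash
cat >> h.py <<'E'
def chk(tag):
    s=st();cw=manip.calibration('wrist');p,d=manip.snapshot('wrist');cv2.imwrite(f'pics/w{tag}.png',p);np.save(f'w{tag}.npy',d)
    ps,ds=manip.snapshot('scene');cv2.imwrite(f'pics/s{tag}.png',cv2.resize(ps[120:300,240:480],None,fx=3,fy=3))
    z,n,_=skirt(ds,manip.calibration('scene'));print('lift scene',z-133.13,n)
    P=cloud(cw,d); r=np.hypot(P[...,0]-AX[0],P[...,1]-AX[1])
    m=(r>38)&(r<52)&(abs(P[...,2]-134)<16)&(d>0);mp=(r>63)&(r<80)&(abs(P[...,2]-116)<10)&(d>0)
    print('wrist skirt-dial',np.median(P[...,2][m]),np.median(P[...,2][mp]),m.sum(),mp.sum())
    a=R.from_rotvec(s['ee_rot']).as_matrix()[:2,0];print('tool yaw',np.arctan2(a[1],a[0]),'selector',np.arctan2(a[1],a[0])-1.456)
E
python3 - <<'E'
from h import *
chk('4')
E
```

```text
t 5.925 pos [477.397  48.374 149.611] rot [2.298 2.142 0.002] F [  6.146   0.75  -10.145] T [ 0.17  -1.326  0.006] op 0.17791919151275326 q [-0.067  0.173 -0.343  1.054  0.     0.003]
lift scene 10.763420494906711 1081
wrist skirt-dial 142.57970137956224 115.89774423567852 8992 11944
tool yaw 1.5007059227233848 selector 0.044705922723384806
```

send_rows(moves=[[[0,0,0,0,0,0.04,0],[0,0,0,0,0,0.08,0],[0,0,0,0,0,0.12,0],[0,0,0,0,0,0.16,0],[0,0,0,0,0,0.2,0],[0,0,0,0,0,0.23,0],[0,0,0,0,0,0.2435,0],[0,0,0,0,0,0.2435,0]]])

```text
t: 7.02
ee_pos: [476.9, 47.4, 149.4]
ee_rot: [2.93, 1.128, -0.001]
ft_force: [4.6, -2.8, -9.4]
opening: 0.182
```

Run:
```python
from h import *
chk('5')
```

```text
t 7.025 pos [476.87   47.438 149.404] rot [ 2.93   1.128 -0.001] F [ 4.626 -2.788 -9.423] T [-0.448 -1.023 -0.036] op 0.1819341529759491 q [-0.067  0.173 -0.344  1.054 -0.002  0.769]
lift scene 10.581702669376057 990
wrist skirt-dial 142.4104093515408 115.90104737040343 9113 11864
tool yaw 0.734686791940933 selector -0.721313208059067
```

View pics/w5.png

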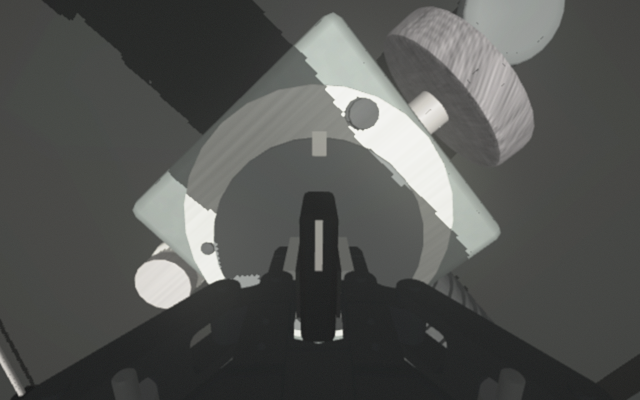

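View pics/s5.png

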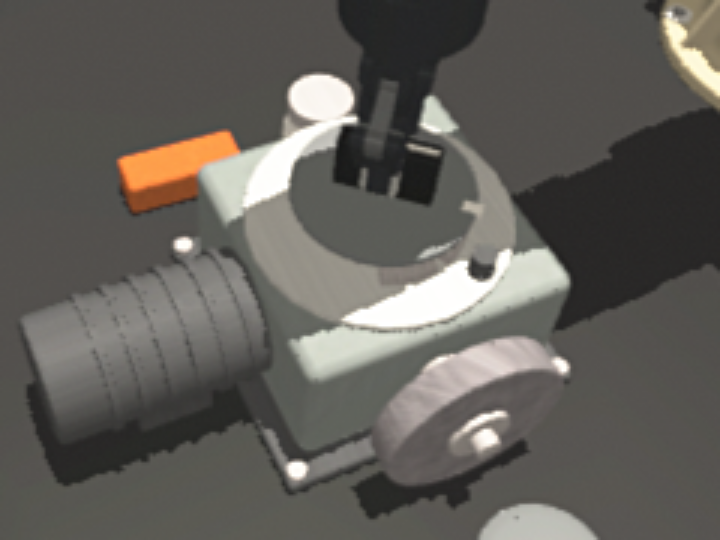

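send_rows(moves=[[[0,0,0.008,0,0,0,0],[0,0,0.0165,0,0,0,0],[0,0,0.0165,0,0,0,0],[0,0,0.0165,0,0,0,0]]])

```text
t: 7.62
ee_pos: [476.9, 47.5, 146.4]
ee_rot: [2.93, 1.128, -0.001]
ft_force: [3.6, -2.3, -9.7]
opening: 0.177
```

```bash
cat > f.py <<'E'
from h import *
# average readings need control periods; one reading
s=manip.observe();a=R.from_rotvec(s['ee_rot']).as_matrix()[:2,0]
print('t',s['t'],'z',round(s['ee_pos'][2],2),'xy',np.array(s['ee_pos'][:2]),'F',np.array(s['ft_force']),'T',np.array(s['ft_torque']),'sel',round(np.arctan2(a[1],a[0])-1.456,3),'op',round(s['opening'],3))
E
python3 f.py;python3 - <<'E'
from h import *
c=manip.calibration('wrist')
pp=ray(c,362.5,112,132);print(pp)
v=pp[:2]-AX;print('pin sel',np.arctan2(v[1],v[0])-(np.pi-.115))
E
```

```text
t 7.625 z 146.41 xy [476.888  47.461] F [ 3.605 -2.344 -9.742] T [-0.714 -1.068 -0.048] sel -0.721 op 0.177
[445.742 114.191 132.   ]
pin sel -1.0134298935942239
```

send_rows(moves=[[[0,0,0.005,0,0,0,0],[0,0,0.005,0,0,0,0]]])

```text
t: 7.88
ee_pos: [477.0, 47.4, 146.1]
ee_rot: [2.93, 1.128, 0.0]
ft_force: [2.7, -4.2, -4.1]
opening: 0.176
```

```bash
python3 f.py
```

```text
t 7.875 z 146.12 xy [476.986  47.392] F [ 2.685 -4.158 -4.1  ] T [-0.812 -0.603 -0.054] sel -0.721 op 0.176
```

send_rows(moves=[[[0,0,0.004,0,0,0,0],[0,0,0.004,0,0,0,0]]])

```text
t: 8.12
ee_pos: [477.1, 47.3, 145.9]
ee_rot: [2.929, 1.128, 0.001]
ft_force: [1.1, -5.0, -0.4]
opening: 0.184
```

```bash
python3 f.py
```

```text
t 8.125 z 145.89 xy [477.088  47.339] F [ 1.075 -4.977 -0.415] T [-0.746 -0.257 -0.005] sel -0.721 op 0.184
```

send_rows(moves=[[[0,0,0,0,0,0.0095,0],[0,0,0,0,0,0.0095,0]]])

```text
t: 8.38
ee_pos: [477.0, 47.3, 145.9]
ee_rot: [2.946, 1.084, 0.001]
ft_force: [1.8, -5.6, -0.1]
opening: 0.177
```

```bash
python3 f.py
```

```text
t 8.375 z 145.89 xy [477.048  47.321] F [ 1.774 -5.579 -0.071] T [-0.803 -0.214  0.054] sel -0.751 op 0.177
```

send_rows(moves=[[[0,0,0,0,0,0.0095,0],[0,0,0,0,0,0.0095,0]]])

```text
t: 8.62
ee_pos: [477.0, 47.3, 145.9]
ee_rot: [2.962, 1.04, 0.0]
ft_force: [1.8, -5.8, -0.4]
opening: 0.176
```

```bash
python3 f.py
```

```text
t 8.625 z 145.87 xy [476.979  47.276] F [ 1.812 -5.807 -0.364] T [-0.783 -0.233  0.149] sel -0.781 op 0.176
```

send_rows(moves=[[[0,0,0,0,0,0.0095,0],[0,0,0,0,0,0.0095,0]]])

```text
t: 8.88
ee_pos: [477.0, 47.3, 145.9]
ee_rot: [2.977, 0.995, 0.001]
ft_force: [2.0, -5.0, 0.2]
opening: 0.177
```

send_rows(moves=[[[0,0,0,0,0,0.0095,0],[0,0,0,0,0,0.0095,0]]])

```text
t: 9.12
ee_pos: [476.9, 47.2, 145.9]
ee_rot: [2.991, 0.951, 0.001]
ft_force: [0.9, -4.7, 0.4]
opening: 0.182
```

send_rows(moves=[[[0,0,0,0,0,0.0095,0],[0,0,0,0,0,0.0095,0]]])

```text
t: 9.38
ee_pos: [476.9, 47.2, 145.9]
ee_rot: [3.005, 0.906, 0.0]
ft_force: [1.7, -5.7, 0.3]
opening: 0.179
```

send_rows(moves=[[[0,0,0,0,0,0.0095,0],[0,0,0,0,0,0.0095,0]]])

```text
t: 9.62
ee_pos: [476.8, 47.2, 145.9]
ee_rot: [3.018, 0.862, 0.0]
ft_force: [1.1, -4.8, 1.0]
opening: 0.177
```

send_rows(moves=[[[0,0,0,0,0,0.0095,0],[0,0,0,0,0,0.0095,0]]])

```text
t: 9.88
ee_pos: [476.8, 47.2, 145.9]
ee_rot: [3.031, 0.816, 0.0]
ft_force: [1.7, -6.0, 0.5]
opening: 0.176
```

```bash
python3 f.py
```

```text
t 9.875 z 145.88 xy [476.775  47.167] F [ 1.664 -6.015  0.55 ] T [-0.886 -0.072  0.095] sel -0.93 op 0.176
```

send_rows(moves=[[[0,0,0,0,0,0.0095,0],[0,0,0,0,0,0.0095,0]]])

```text
t: 10.12
ee_pos: [476.7, 47.2, 145.9]
ee_rot: [3.043, 0.771, 0.0]
ft_force: [0.9, -5.7, -0.2]
opening: 0.177
```

send_rows(moves=[[[0,0,0,0,0,0.0095,0],[0,0,0,0,0,0.0095,0]]])

```text
t: 10.38
ee_pos: [476.7, 47.1, 145.9]
ee_rot: [3.054, 0.725, 0.0]
ft_force: [1.2, -5.9, 0.7]
opening: 0.178
```

send_rows(moves=[[[0,0,0,0,0,0.0095,0],[0,0,0,0,0,0.0095,0]]])

```text
t: 10.62
ee_pos: [476.7, 47.1, 145.9]
ee_rot: [3.064, 0.68, 0.0]
ft_force: [0.9, -6.1, 1.2]
opening: 0.183
```

send_rows(moves=[[[0,0,0,0,0,0.0095,0],[0,0,0,0,0,0.0095,0]]])

```text
t: 10.88
ee_pos: [476.6, 47.1, 145.9]
ee_rot: [3.074, 0.634, -0.0]
ft_force: [0.5, -5.5, 0.8]
opening: 0.175
```

send_rows(moves=[[[0,0,0,0,0,0.0095,0],[0,0,0,0,0,0.0095,0]]])

```text
t: 11.12
ee_pos: [476.5, 47.1, 145.9]
ee_rot: [3.083, 0.588, -0.0]
ft_force: [0.6, -6.4, 1.1]
opening: 0.178
```

```bash
python3 f.py
```

```text
t 11.125 z 145.86 xy [476.544  47.075] F [ 0.645 -6.422  1.071] T [-0.938  0.02   0.088] sel -1.079 op 0.178
```

send_rows(moves=[[[0,0,0,0,0,0.0095,0],[0,0,0,0,0,0.0095,0]]])

```text
t: 11.38
ee_pos: [476.5, 47.0, 145.9]
ee_rot: [3.092, 0.542, -0.0]
ft_force: [0.3, -5.4, 0.5]
opening: 0.176
```

send_rows(moves=[[[0,0,0,0,0,0.0095,0],[0,0,0,0,0,0.0095,0]]])

```text
t: 11.62
ee_pos: [476.5, 47.0, 145.9]
ee_rot: [3.099, 0.496, -0.0]
ft_force: [1.0, -6.6, 0.9]
opening: 0.178
```

send_rows(moves=[[[0,0,0,0,0,0.0095,0],[0,0,0,0,0,0.0095,0]]])

```text
t: 11.88
ee_pos: [476.4, 47.0, 145.9]
ee_rot: [3.106, 0.449, -0.0]
ft_force: [-0.0, -6.6, 1.6]
opening: 0.178
```

send_rows(moves=[[[0,0,0,0,0,0.0095,0],[0,0,0,0,0,0.0095,0]]])

```text
t: 12.12
ee_pos: [476.4, 47.0, 145.8]
ee_rot: [3.113, 0.402, -0.0]
ft_force: [-0.2, -6.6, 0.3]
opening: 0.178
```

send_rows(moves=[[[0,0,0,0,0,0.0095,0],[0,0,0,0,0,0.0095,0]]])

```text
t: 12.38
ee_pos: [476.3, 47.0, 145.7]
ee_rot: [3.118, 0.356, -0.001]
ft_force: [0.2, -6.9, 0.8]
opening: 0.175
```

```bash
python3 f.py
```

```text
t 12.375 z 145.69 xy [476.313  47.017] F [ 0.239 -6.866  0.779] T [-0.998  0.032 -0.078] sel -1.229 op 0.175
```

Run:
```python
from h import *
chk('6')
```

```text
t 12.375 pos [476.313  47.017 145.688] rot [ 3.118  0.356 -0.001] F [ 0.239 -6.866  0.779] T [-0.998  0.032 -0.078] op 0.17458511967667728 q [-0.068  0.174 -0.352  1.045 -0.003  1.276]
lift scene 6.873689226675111 1029
wrist skirt-dial 138.72082002279865 115.91503631345603 9209 12754
tool yaw 0.22718879332623504 selector -1.2288112066737649
```

View pics/w6.png

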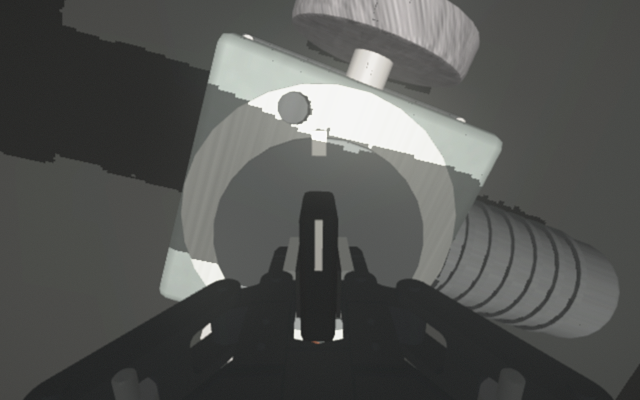

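send_rows(moves=[[[0,0,0,0,0,0.005,0],[0,0,0,0,0,0.005,0]]])

```text
t: 12.72
ee_pos: [476.3, 47.1, 145.5]
ee_rot: [3.121, 0.332, -0.001]
ft_force: [0.6, -6.2, -0.9]
opening: 0.17
```

```bash
python3 f.py
```

```text
t 12.725 z 145.51 xy [476.273  47.05 ] F [ 0.61  -6.174 -0.869] T [-1.027 -0.083  0.007] sel -1.244 op 0.17
```

send_rows(moves=[[[0,0,0,0,0,0.005,0],[0,0,0,0,0,0.005,0]]])

```text
t: 12.98
ee_pos: [476.2, 47.2, 144.9]
ee_rot: [3.124, 0.307, -0.002]
ft_force: [2.6, -5.6, -10.5]
opening: 0.175
```

```bash
python3 f.py
```

```text
t 12.975 z 144.87 xy [476.157  47.202] F [  2.59   -5.648 -10.489] T [-1.089 -0.765 -0.229] sel -1.26 op 0.175
```

send_rows(moves=[[[0,0,0,0,0,0.004,0],[0,0,0,0,0,0.004,0]]])

```text
t: 13.22
ee_pos: [476.1, 47.2, 144.4]
ee_rot: [3.126, 0.287, -0.002]
ft_force: [3.5, -5.6, -9.5]
opening: 0.177
```

```bash
python3 f.py
```

```text
t 13.225 z 144.41 xy [476.124  47.2  ] F [ 3.513 -5.591 -9.489] T [-1.1   -0.702 -0.011] sel -1.273 op 0.177
```

Hanging freely over the notch (Fz = −9.5 N, Tz ≈ 0). Lower gently.

send_rows(moves=[[[0,0,0.005,0,0,0,0],[0,0,0.01,0,0,0,0],[0,0,0.01,0,0,0,0]]])

```text
t: 13.6
ee_pos: [476.2, 47.2, 142.6]
ee_rot: [3.126, 0.287, -0.002]
ft_force: [2.7, -4.1, -8.3]
opening: 0.18
```

```bash
python3 f.py
```

```text
t 13.6 z 142.55 xy [476.153  47.162] F [ 2.655 -4.067 -8.302] T [-1.099 -0.614 -0.067] sel -1.273 op 0.18
```

send_rows(moves=[[[0,0,0.005,0,0,0,0],[0,0,0.01,0,0,0,0],[0,0,0.015,0,0,0,0],[0,0,0.015,0,0,0,0]]])

```text
t: 14.1
ee_pos: [476.2, 47.1, 139.7]
ee_rot: [3.126, 0.287, -0.002]
ft_force: [2.5, -5.4, -6.8]
opening: 0.18
```

Run:
```python
from h import *
chk('7')
```

```text
t 14.1 pos [476.189  47.148 139.709] rot [ 3.126  0.287 -0.002] F [ 2.543 -5.365 -6.849] T [-1.139 -0.526 -0.128] op 0.17976102816984352 q [-0.068  0.179 -0.361  1.031 -0.003  1.32 ]
lift scene 0.8461366465494393 1030
wrist skirt-dial 132.74592457092137 115.91585063564578 9181 14038
tool yaw 0.183308324681439 selector -1.2726916753185609
```

send_rows(moves=[[[0,0,0,0,0,0,0.4],[0,0,0,0,0,0,0.4],[0,0,0,0,0,0,0.4],[0,0,0,0,0,0,0.4]]])

```text
t: 14.7
ee_pos: [476.4, 48.5, 140.4]
ee_rot: [-3.128, -0.29, -0.0]
ft_force: [0.8, 0.1, 0.1]
opening: 0.405
```

Run:
```python
from h import *
chk('8')
```

```text
t 14.7 pos [476.443  48.457 140.354] rot [-3.128 -0.29  -0.   ] F [0.805 0.052 0.076] T [ 0.061 -0.028 -0.022] op 0.4046196369721309 q [-0.067  0.179 -0.36   1.032  0.     1.32 ]
lift scene -0.03245936227418156 946
wrist skirt-dial 131.87704365201745 115.90436516168135 9067 14540
tool yaw 0.18462459128074418 selector -1.2713754087192557
```

View pics/w8.png

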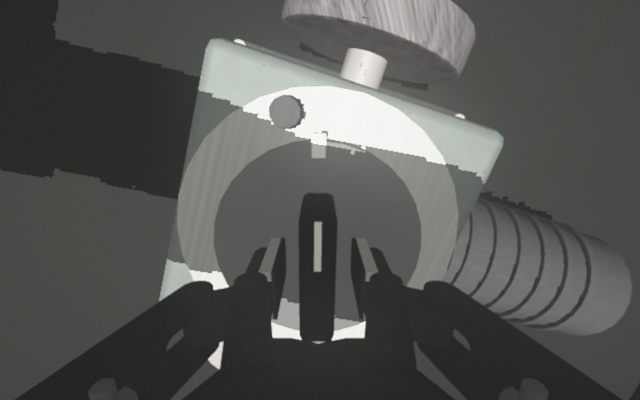

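send_rows(moves=[[[0,0,-0.1,0,0,0,0.4],[0,0,-0.3,0,0,0,0.4],[0,0,-0.5,0,0,0,0.4],[0,0,-0.5,0,0,0,0.4]]])

```text
t: 15.3
ee_pos: [478.5, 48.2, 243.5]
ee_rot: [3.127, 0.289, 0.01]
ft_force: [0.0, -0.0, -0.7]
opening: 0.397
```

Run:
```python
from h import *
chk('9')
c=manip.calibration('scene')
for l in('pointer','job_pin'):
  for cam in('wrist','scene'):
    print(cam,l,[(round(o['p'],2),np.round(o['location'],1)) for o in manip.pinpoint(cam,l)[:2]])
```

```text
t 15.3 pos [478.488  48.231 243.483] rot [3.127 0.289 0.01 ] F [ 0.019 -0.022 -0.687] T [-0.032  0.023 -0.014] op 0.39713282879846973 q [-0.067  0.122 -0.168  1.275 -0.     1.32 ]
lift scene -0.022248625412089496 1109
wrist skirt-dial 131.83525103202814 115.8594996238773 4667 7474
tool yaw 0.1845489506736004 selector -1.2714510493263995
wrist pointer [(0.45, array([446.4, 115.2, 134. ]))]
scene pointer [(0.65, array([462.2, 121.2, 130.4])), (0.27, array([ 529.2, -126.3,   -1.2]))]
wrist job_pin [(0.68, array([447.7, 118.8, 131.1]))]
scene job_pin [(0.64, array([448.1, 117.2, 133.4]))]
```

View pics/w9.png

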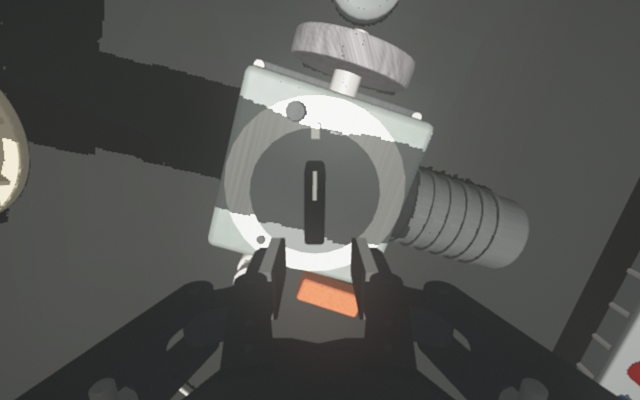

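View pics/s9.png

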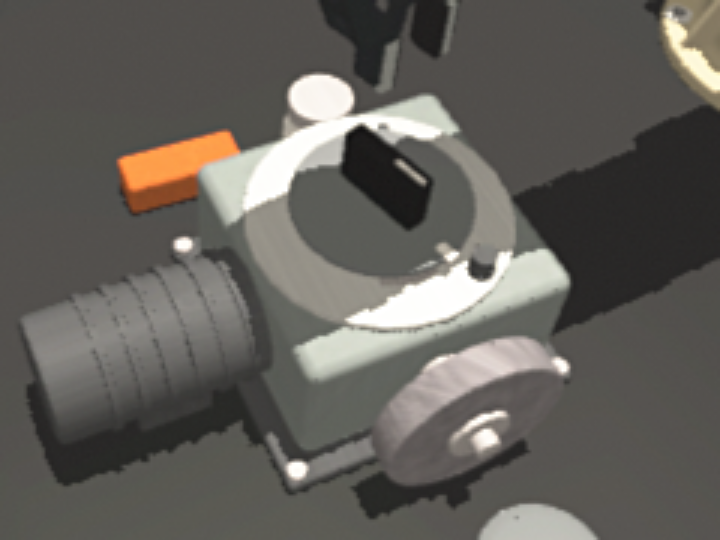

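Knob is home and about 15 mm from the pin; gripper clear.

```bash
python3 -c "
from plant import manip
print(manip.hand_in())"
```

```text
the job is handed in; nothing more can be done
None
```

The speed selector is home in the job pin's notch, and I've handed the job in; the interface gives no verdict.

- **Steps:** I gripped the bar, lifted the knob about 10.8 mm and turned it to −0.72 rad, just short of the pin. I then lowered it until the ring carried the spring load. From there I turned it in steps of 0.03 rad or less until the arm took up the spring load again, at about −1.26 rad. That is some 0.2 rad past the pin. I then moved to −1.27 rad, lowered it, let go and backed off.
- **Forces:** I kept the stud's load on the ring to an estimated 10–11 N, below the 25 N limit.
- **Last checks:**
  - The scene camera shows a lift of 0.0 mm.
  - The pointer is about 16 mm from the pin, and the limit is 25 mm.
  - The gripper is well clear, with no contact force.
  - The jar, pad and bar looked unmoved in the pictures. I did not measure them again.
- **Disagreement:** the wrist camera's network put the pointer almost on the pin (p 0.45). I take that as a mix-up with the pin, because the scene camera's network (p 0.65) puts the pointer about 15 mm from it and the pictures agree.

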